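Clear the carver's bench

TASK

Clear the carver's bench: lay both gouges flat on the floor of the low undivided tray, side by side along its length, stand the two turned feet upright in the divided box, one in each bay, and set the square block on the ridged base so that its slot drops right down over the ridge and the block sits centred and flush. Leave the wax tin and the sharpening stone where they are.

Things in the scene. Friction and masses are not known exactly. Their poses are not given: they have to be found in the camera images.
- gouge_a: A palm carving gouge lying flat, 120 mm long: pale wooden handle with rounded edges, 24 mm wide, 24 mm high, reaching from x = -60 to +6 mm, then a thin steel blade 13 mm wide, about 10 mm above the underside, to x = +60 mm. Origin: level with the handle's underside, at the middle of the tool's length; grip the handle at about x = -25 mm. x points to the blade's tip, z up. About 70 g. The two gouges are identical.
- gouge_b: A palm carving gouge lying flat, 120 mm long: pale wooden handle with rounded edges, 24 mm wide, 24 mm high, reaching from x = -60 to +6 mm, then a thin steel blade 13 mm wide, about 10 mm above the underside, to x = +60 mm. Origin: level with the handle's underside, at the middle of the tool's length; grip the handle at about x = -25 mm. x points to the blade's tip, z up. About 70 g. The two gouges are identical.
- foot_a: A turned wooden bun foot standing upright, round about z: 50 mm tall, base 34 mm across, straight-sided 46 mm across between 14 and 40 mm height, narrowing to a 28 mm top; darker thin band near 37 mm height. Origin: centre of the underside. z up. About 60 g. The two feet are identical.
- foot_b: A turned wooden bun foot standing upright, round about z: 50 mm tall, base 34 mm across, straight-sided 46 mm across between 14 and 40 mm height, narrowing to a 28 mm top; darker thin band near 37 mm height. Origin: centre of the underside. z up. About 60 g. The two feet are identical.
- key_block: Square pale wooden block, 50 x 50 mm, 34 mm high, with a dark ridge on its top (40 mm along x, 10 mm wide, 8 mm high, so 42 mm in all) and, in its underside exactly below and parallel to the ridge, an open slot along the whole x length, 16 mm wide and 10 mm deep. Origin: centre of the underside. x along ridge and slot, z up. A half turn makes no difference. About 80 g. Loose.
- base_block: Fixed square pale wooden base, 64 x 64 mm, top face 28 mm high, with a dark ridge on the top (40 mm along x, 10 mm wide, 8 mm high), which fits the slot of the smaller key_block with 3 mm to spare each side. Origin: centre of the underside, on the bench. x along the ridge, z up.
- tool_tray: Fixed low dark wooden tray with no divider, 180 mm (x, its length) by 130 mm (y) outside, walls 5 mm thick, 12 mm high; floor top 5 mm above the bench. Origin: centre of the underside, on the bench. Gouges lie along its x, side by side in y.
- foot_box: Fixed plywood box, 100 mm (x) by 170 mm (y) outside, 24 mm high, walls 5 mm thick, floor top 5 mm above the bench; one 5 mm divider across the middle, as high as the walls, makes two equal bays, centred at y = +41 and -41 mm, each 90 mm (x) by 77 mm (y) inside. Origin: centre of the underside, on the bench.
- wax_tin: Bystander: round metal wax tin, 72 mm across, 36 mm high, loose. Origin: centre of the underside.
- stone: Bystander: grey sharpening stone on a dark wooden block, 140 (x) by 60 by 30 mm, loose. Origin: centre of the underside.

How it is judged:
By the outcome, as a careful person would: the job done as asked, in the order asked, and still so for the second after the job is handed in, with the robot touching nothing.
It also fails if it takes over 128 s, if anything falls off the work surface, if the arm or the gripper's body presses on something with over 40 N, if the wrist force passes 120 N, or if a joint passes its speed limit or range.

ROBOT

A 6-joint arm with a two-finger parallel gripper is mounted at the origin on the work surface. World frame = base frame: x ahead of the robot, y to its left, z up, the work surface at z = 0. Lengths are in m, angles in rad, forces in N, time in s.
With the tool pointing down it reaches from about 0.35 to 0.975 m from the base axis. Payload 4.9 kg.
Tool frame: the origin (TCP) lies on the front face of the gripper's body, between the roots of the fingers; the fingertips stand ctrl.finger_overhang ahead of it and the grasp point (between the pads) lies 54 mm ahead of it (ctrl.finger_overhang is the distance from the TCP to the fingertips, in m); z points along the fingers, y is the line along which they close (so a half turn about z gives the same grasp; the last joint's range is limited). The gripper opens to 85 mm and grips with 20 to 120 N. Pads are 22 mm wide; open, the fingers measure 114 mm over their backs; the gripper's body (76 mm by 85 mm) begins 54 mm behind the grasp point. The pads swing forward as they close: fully open they stand 13 mm farther back than shut.
Start: joints at [-1.465, 0.053, 1.613, -0, 1.476, -0.119], TCP at [0.139, -0.609, 0.304] pointing down, gripper open.
Joint ranges: [-3.01, 3.01], [-1.01, 2.22], [0.06, 2.58], [-1.02, 4.17], [0.09, 2.62], [-3.14, 3.14]. Speed limits (rad/s): [2.57, 2.57, 3.14, 3.14, 3.14, 3.14].

INTERFACE

Orientations are given as a rotation vector (axis times angle).
In Python, from station import ctrl, vision gives the robot as it stands. The module is installed in compiled form; this text tells all that it offers.
- The arm moves only by the tool drive_tool, never from a script. Its argument "rows" is a list of rows, each a list of 2 entries, a list of its own where there are three numbers: the shift along the tool's x, y, z in m, then the turn about the tool's z in rad. A call has 1 to 10 rows; each row shifts and turns the commanded pose from where the row before left it, along the tool's axes as they then stand; what a row does not reach is not made up. A row lasts 1/10 s, in which the tool goes at most 50 mm and 8.59 degrees, less where a joint would pass 70% of its speed; a pose out of reach is approached as far as the arm can. A call with a gripper value outside its range is refused whole. "jaw" is the closure, from 0 (fully open) to 1 (shut), set as the call begins (left out, the last holds). The fingers move at their own pace and stop on an object; "grip_force" is the grip in N (left out, the last holds). Time passes only in rows, so rows that do not move let the fingers close. It gives the time, the measured TCP pose, the force, the opening and the grip force at its end, in the units of the state.
- ctrl.get_obs(): the state, without advancing time (a new reading comes with each control period).
- vision.get_image(name): name is "side" or "top" or "wrist"; returns a dict with "image" (480x640x3 uint8, blue, green, red), "vertical_fov" (degrees; the focal length in pixels is half the picture's height over the tangent of half this angle, whatever the lens; pixels are square), "cx", "cy" (the principal point, pixels), "dist_coeffs" ([k1, k2, p1, p2, k3] as OpenCV has them; the pictures are not rectified), "R" (3x3) and "t" (3): a world point X has camera coordinates R X + t. Camera axes: x right, y down, z forward; pixel columns grow to the right and rows downward; lengths in m; the calibration is good to about 2 mm. A picture is of the moment at which its call begins. There is no depth.
- ctrl.finish_job(): hands the job in; it is judged then, once.
The state is a dict: "t": time; "q": joint angles; "dq": joint speeds; "effort": joint torques, N m; "tool_pos": TCP position; "tool_rot": TCP orientation; "contact_force": force on the tool from outside, world axes, zero at the start; "wrist_torque": the same for the moment, N m; "opening": finger opening in m; "grip_force": force on a finger pad.
Only numpy, scipy, OpenCV 4.12 (cv2) and the standard library are available. Lean on these libraries where they do the work, as an engineer would, in place of code of your own. Each camera call takes 0.05 s, during which the arm holds its last target. There are 200 camera calls.

## Working session

There is one attempt and no reset: what is moved stays moved. The work goes in short steps, Python scripts to look and compute and a tool call to move; the robot and the scene stay as the last step left them, time stands still between calls to the robot, and variables do not carry over. Pictures are saved under pics/ and viewed, at most 14 in all, crops included, and the job is handed in when it is done.

Besides the shell and the picture viewer there is one more tool, called after "Request:" in YAML: its name, and indented under it one key for each argument. drive_tool: Moves the arm, as the interface text tells. Its arguments: {"type":"object","properties":{"rows":{"type":"array","items":{"type":"array"}},"jaw":{"type":"number"},"grip_force":{"type":"number"}},"required":["rows"]}

```bash
mkdir -p pics; cat > h.py <<'E'
import numpy as np, cv2, pickle
from station import ctrl, vision
def snap(n,name):
    d=vision.get_image(n); cv2.imwrite(f'pics/{name}.png',d['image']); pickle.dump(d,open(f'pics/{name}.pkl','wb')); return d
def load(name): return pickle.load(open(f'pics/{name}.pkl','rb'))
def K(d):
    f=240/np.tan(np.radians(d['vertical_fov'])/2); return np.array([[f,0,d['cx']],[0,f,d['cy']],[0,0,1]])
def back(d,px,z):
    R=np.array(d['R']);t=np.array(d['t'])
    u=cv2.undistortPoints(np.array(px,float).reshape(-1,1,2),K(d),np.array(d['dist_coeffs'],float)).reshape(-1,2)
    r=np.c_[u,np.ones(len(u))]@R; c=-R.T@t
    return c+r*((z-c[2])/r[:,2])[:,None]
def proj(d,X):
    R=np.array(d['R']);t=np.array(d['t'])
    return cv2.projectPoints(np.array(X,float).reshape(-1,1,3),cv2.Rodrigues(R)[0],t,K(d),np.array(d['dist_coeffs'],float))[0].reshape(-1,2)
E
python3 - <<'E'
from h import *
np.set_printoptions(precision=4,suppress=True)
for n in ('top','side','wrist'):
    d=snap(n,n+'0'); print(n,d['vertical_fov'],-np.array(d['R']).T@d['t'],d['dist_coeffs'])
print(ctrl.finger_overhang,ctrl.get_obs())
E
```

```text
top 51.92193161951691 [0.4967 0.0107 1.0231] [0.0251 0.     0.     0.     0.    ]
side 45.45224508852238 [-0.1921  0.7122  0.8162] [-0.1091  0.      0.      0.      0.    ]
wrist 64.60763941593318 [ 0.2208 -0.591   0.3734] [-0.0799  0.      0.      0.      0.    ]
0.0726 {'t': 0.15, 'q': array([-1.4651,  0.0532,  1.614 ,  0.    ,  1.476 , -0.119 ]), 'dq': array([ 0.0003, -0.0024, -0.0029, -0.0006, -0.0006,  0.0009]), 'effort': array([ -0.0003, -39.4247, -37.072 ,  -0.0001,   0.0046,   0.    ]), 'tool_pos': array([ 0.1392, -0.6089,  0.3029]), 'tool_rot': array([-3.1201, -0.3521, -0.    ]), 'contact_force': array([ 0.2581, -0.3161,  0.2348]), 'wrist_torque': array([-0.0312,  0.0084, -0.0011]), 'grip_force': 0.0, 'opening': 0.08539665842225624}
```

View pics/top0.png

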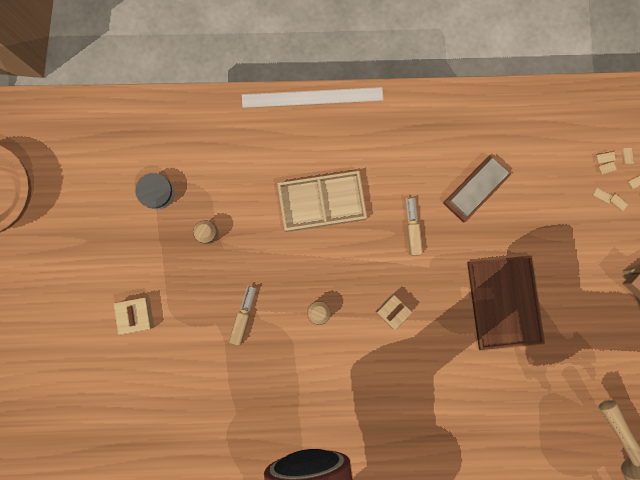

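View pics/side0.png

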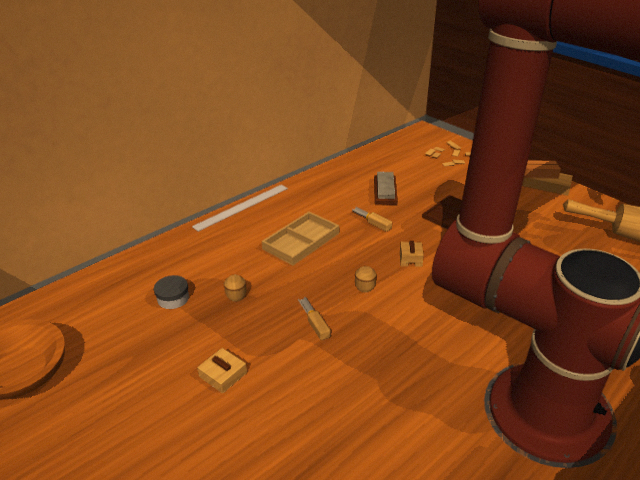

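The top view shows the tin at (154,190), feet at (205,231) and (319,313), gouges at (244,314) and (414,225). The base is at (132,314), block (395,312), box (322,200), tray (506,302) and stone (478,188). I'll enlarge for accuracy.

```bash
python3 - <<'E'
from h import *
im=load('top0')['image']
def crop(x,y,w,h,s,n): cv2.imwrite(f'pics/{n}.png',cv2.resize(im[y:y+h,x:x+w],None,fx=s,fy=s,interpolation=cv2.INTER_CUBIC))
crop(105,215,160,140,5,'c1'); crop(270,160,160,120,5,'c2'); crop(295,250,260,110,3,'c3')
E
```

```text
(no output)
```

View pics/c1.png

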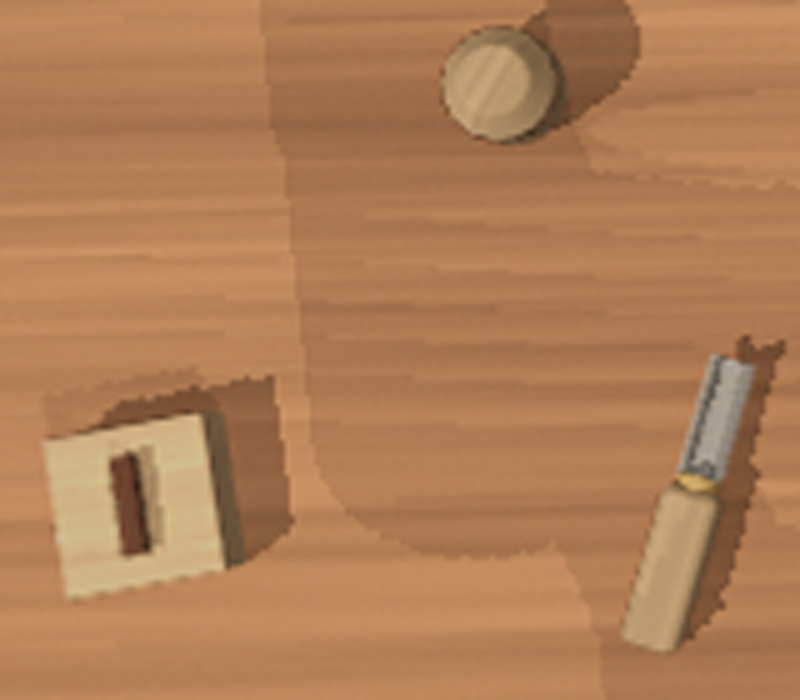

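View pics/c2.png

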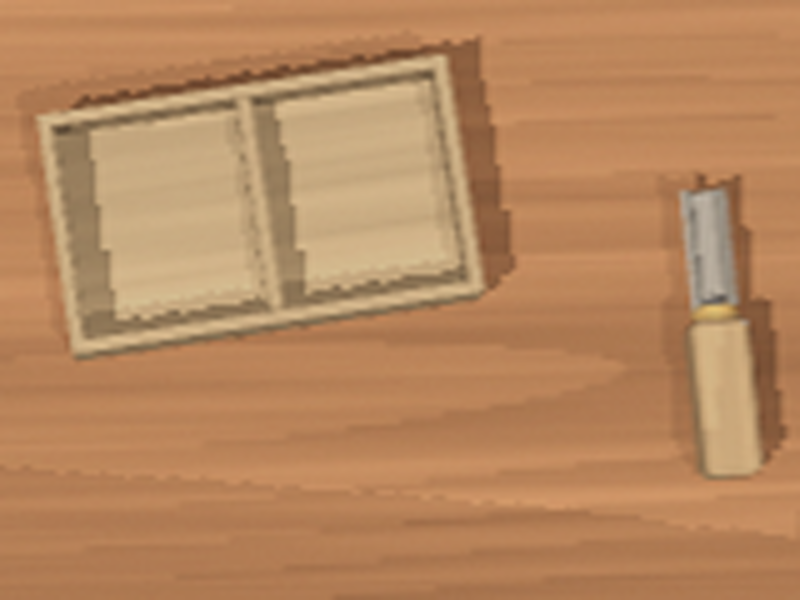

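View pics/c3.png

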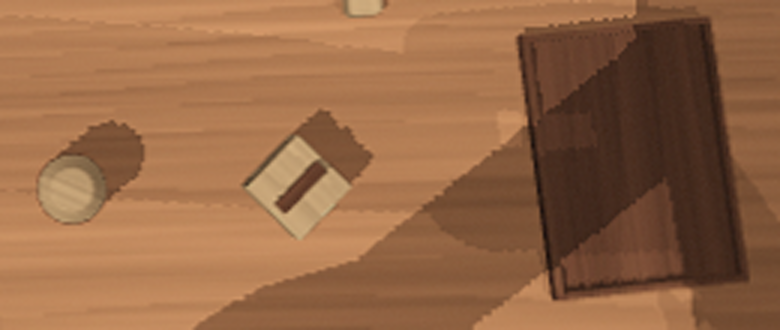

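```bash
cat > fit.py <<'E'
from h import *
np.set_printoptions(precision=4,suppress=True)
d=load('top0')
C={'c1':(105,215,5),'c2':(270,160,5),'c3':(295,250,3)}
def px(c,p): x,y,s=C[c]; return (np.array(p,float)+.5)/s-.5+[x,y]
def pose(name,c,pts,model,z):
    W=back(d,px(c,pts),z)[:,:2]; M=np.array(model,float)
    Wc=W.mean(0);Mc=M.mean(0); A=(M-Mc); B=(W-Wc)
    th=np.arctan2((A[:,0]*B[:,1]-A[:,1]*B[:,0]).sum(),(A*B).sum())
    R=np.array([[np.cos(th),-np.sin(th)],[np.sin(th),np.cos(th)]])
    o=Wc-R@Mc; e=np.abs(W-(M@R.T+o)).max()
    print(name,o,np.degrees(th),'err mm',e*1e3)
sq=lambda a,b:[(a,b),(a,-b),(-a,-b),(-a,b)]  # far-left, far-right, near-right, near-left (x up,y left)
pose('base','c1',[(45,440),(203,414),(226,570),(69,600)],sq(.032,.032),.028)
pose('foot1','c1',[(492,80)],[(0,0)],.050)
pose('foot2','c3',[(74,187)],[(0,0)],.050)
pose('gougeL h','c1',[(672,486),(719,496),(676,653),(622,636)],[(.006,.012),(.006,-.012),(-.06,-.012),(-.06,.012)],.016)
pose('gougeR h','c2',[(690,321),(749,321),(763,470),(703,475)],[(.006,.012),(.006,-.012),(-.06,-.012),(-.06,.012)],.016)
print('tipL',back(d,px('c1',[(733,358)]),.011),'tipR',back(d,px('c2',[(705,190)]),.011))
pose('box','c2',[(38,117),(444,56),(484,292),(75,355)],sq(.05,.085),.024)
pose('tray','c3',[(518,35),(709,18),(747,279),(556,298)],sq(.09,.065),.012)
pose('key','c3',[(297,135),(352,184),(300,238),(245,186)],sq(.025,.025),.034)
pose('keyridge','c3',[(325,163),(281,209)],[(.02,0),(-.02,0)],.042)
E
python3 fit.py
```

```text
base [0.4622 0.3698] 8.755264637986436 err mm 0.8885644319741592
foot1 [0.6267 0.2232] 0.0 err mm 0.0
foot2 [ 0.4604 -0.0033] 0.0 err mm 0.0
gougeL h [0.4569 0.1509] -17.5320503344101 err mm 2.450187966766326
gougeR h [ 0.6303 -0.2029] 2.3896205714025873 err mm 2.4038689250400758
tipL [[0.5149 0.1341 0.011 ]] tipR [[ 0.6905 -0.1999  0.011 ]]
box [ 0.6865 -0.0145] 7.424897088790579 err mm 0.4783608860405436
tray [ 0.4704 -0.3832] 4.498621747926747 err mm 2.0229241432013767
key [ 0.457  -0.1526] -45.4955666376736 err mm 1.8706122280932047
keyridge [ 0.457  -0.1542] -45.84089702036774 err mm 0.7496645690627801
```

```bash
cat > plan.py <<'E'
import sys
from h import *
# usage: plan.py x y z yawdeg [step_mm]: offsets from the current TCP pose in tool axes (turn first)
def plan(x,y,z,yaw,step=35):
    o=ctrl.get_obs(); R=cv2.Rodrigues(np.array(o['tool_rot']))[0]
    cur=np.degrees(np.arctan2(R[1,0],R[0,0])); dy=(yaw-cur+180)%360-180
    a=np.radians(cur+dy); ux=np.array([np.cos(a),np.sin(a)]); uy=np.array([ux[1],-ux[0]])
    e=np.array([x,y])-o['tool_pos'][:2]; v=np.array([e@ux,e@uy,o['tool_pos'][2]-z])
    n=int(np.ceil(np.linalg.norm(v)*1e3/step)); nt=int(np.ceil(abs(dy)/7.5))
    print('t %.1f pos %s yaw %.2f open %.4f'%(o['t'],np.round(o['tool_pos'],4),cur,o['opening']))
    print('turn tool z %.4f: %d x %.4f'%(-np.radians(dy),nt,-np.radians(dy)/max(nt,1)),'| shift',np.round(v,4),': %d x'%n,np.round(v/max(n,1),4))
if __name__=='__main__': plan(*map(float,sys.argv[1:]))
E
python3 plan.py .6053 -.2040 .20 2.4 40
```

```text
t 0.1 pos [ 0.1392 -0.6089  0.3029] yaw 12.88 open 0.0854
turn tool z 0.1829: 2 x 0.0914 | shift [ 0.4826 -0.385   0.1029] : 16 x [ 0.0302 -0.0241  0.0064]
```

Request:
drive_tool:
  rows:
    - [[0,0,0],0.0914]
    - [[0,0,0],0.0914]
    - [[0.03,-0.024,0.006],0]
    - [[0.03,-0.024,0.006],0]
    - [[0.03,-0.024,0.006],0]
    - [[0.03,-0.024,0.006],0]
    - [[0.03,-0.024,0.006],0]
    - [[0.03,-0.024,0.006],0]
    - [[0.03,-0.024,0.006],0]
    - [[0.03,-0.024,0.006],0]
  jaw: 0
  grip_force: 40

```text
t: 1.15
tool_pos: [0.3719, -0.406, 0.2554]
tool_rot: [-3.141, -0.066, 0.0]
contact_force: [-0.0, -0.0, 0.0]
opening: 0.0856
grip_force: 0.0
```

Request:
drive_tool:
  rows:
    - [[0.03,-0.024,0.006],0]
    - [[0.03,-0.024,0.006],0]
    - [[0.03,-0.024,0.006],0]
    - [[0.03,-0.024,0.006],0]
    - [[0.03,-0.024,0.006],0]
    - [[0.03,-0.024,0.006],0]
    - [[0.03,-0.024,0.006],0]
    - [[0.03,-0.024,0.006],0]
    - [[0,0,0],0]
    - [[0,0,0],0]

```text
t: 2.15
tool_pos: [0.6028, -0.2047, 0.2071]
tool_rot: [-3.14, -0.069, 0.002]
contact_force: [-0.9, -0.1, 0.1]
opening: 0.0853
grip_force: 0.0
```

```bash
python3 plan.py .6053 -.2040 .079 2.4 35; python3 -c "
from h import *
d=snap('wrist','w1')
for p in ([.6303,-.2029,.016],[.6303+.06,-.2004,.011],[.6303-.06,-.2054,.016]): print(proj(d,p))"
```

```text
t 2.1 pos [ 0.6028 -0.2047  0.2071] yaw 2.50 open 0.0853
turn tool z 0.0018: 1 x 0.0018 | shift [ 0.0025 -0.0006  0.1281] : 4 x [ 0.0006 -0.0001  0.032 ]
[[320.3101288  193.17012821]]
[[320.46728839 103.46828812]]
[[320.20946959 271.80790737]]
```

View pics/w1.png

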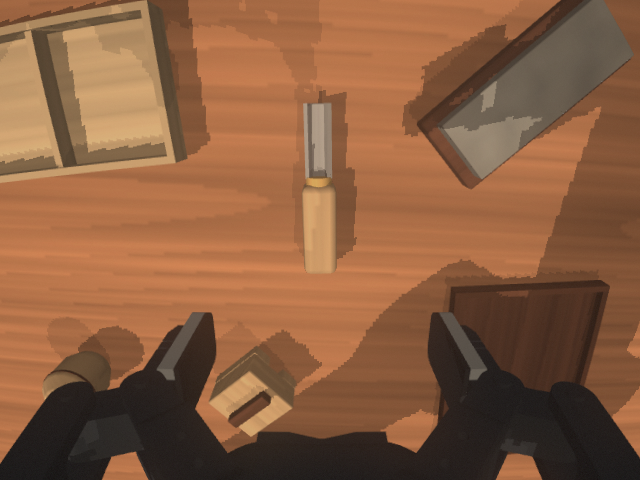

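The wrist picture has the gouge along column 319, with its tip at row 103 and butt at row 272. The prediction was 320, 103 and 272, so the poses are good. Descending and gripping.

Request:
drive_tool:
  rows:
    - [[0.0005,0,0.03],0.0018]
    - [[0.0005,0,0.03],0]
    - [[0.0005,0,0.03],0]
    - [[0.0005,0,0.02],0]
    - [[0.0005,-0.0005,0.013],0]
    - [[0,0,0.005],0]
    - [[0,0,0],0]

```text
t: 2.9
tool_pos: [0.6049, -0.2054, 0.0799]
tool_rot: [-3.141, -0.062, 0.0]
contact_force: [0.6, 0.5, -0.4]
opening: 0.0855
grip_force: 0.0
```

Request:
drive_tool:
  rows:
    - [[0,0,0],0]
    - [[0,0,0],0]
    - [[0,0,0],0]
    - [[0,0,0],0]
    - [[0,0,0],0]
    - [[0,0,0],0]
    - [[0,0,0],0]
    - [[0,0,0],0]
  jaw: 1
  grip_force: 40

```text
t: 3.7
tool_pos: [0.6058, -0.205, 0.0807]
tool_rot: [3.14, 0.063, 0.002]
contact_force: [-0.2, 0.5, 4.8]
opening: 0.0227
grip_force: 40.3
```

Request:
drive_tool:
  rows:
    - [[0,0,-0.01],0]
    - [[0,0,-0.02],0]
    - [[0,0,-0.03],0]
    - [[0,0,-0.03],0]
    - [[0,0,-0.02],0]
    - [[0,0,0],0]

```text
t: 4.3
tool_pos: [0.6067, -0.2055, 0.194]
tool_rot: [3.138, 0.063, 0.009]
contact_force: [0.4, -0.1, -0.8]
opening: 0.0232
grip_force: 39.6
```

```bash
python3 plan.py .4477 -.4131 .19 4.5 30
```

```text
t 4.3 pos [ 0.6067 -0.2055  0.194 ] yaw 2.31 open 0.0232
turn tool z -0.0383: 1 x -0.0383 | shift [-0.1748  0.1944  0.004 ] : 9 x [-0.0194  0.0216  0.0004]
```

Request:
drive_tool:
  rows:
    - [[-0.01,0.01,0],-0.038]
    - [[-0.02,0.022,0],0]
    - [[-0.022,0.025,0],0]
    - [[-0.022,0.025,0],0]
    - [[-0.022,0.025,0],0]
    - [[-0.022,0.025,0],0]
    - [[-0.022,0.025,0],0]
    - [[-0.022,0.025,0],0]
    - [[-0.012,0.013,0],0]
    - [[0,0,0],0]

```text
t: 5.3
tool_pos: [0.445, -0.4133, 0.1884]
tool_rot: [-3.138, -0.118, 0.002]
contact_force: [0.4, 0.1, -0.1]
opening: 0.023
grip_force: 39.6
```

```bash
python3 plan.py .4477 -.4131 .0865 4.5 30
```

```text
t 5.3 pos [ 0.445  -0.4133  0.1884] yaw 4.31 open 0.0230
turn tool z -0.0033: 1 x -0.0033 | shift [ 0.0027 -0.      0.1019] : 4 x [ 0.0007 -0.      0.0255]
```

Request:
drive_tool:
  rows:
    - [[0.001,0,0.02],-0.003]
    - [[0.001,0,0.03],0]
    - [[0.0005,0,0.025],0]
    - [[0,0,0.015],0]
    - [[0,0,0.008],0]
    - [[0,0,0.0035],0]
    - [[0,0,0],0]

```text
t: 6.0
tool_pos: [0.4495, -0.4123, 0.0888]
tool_rot: [3.139, 0.128, 0.001]
contact_force: [0.4, -0.5, -0.9]
opening: 0.0229
grip_force: 39.7
```

Request:
drive_tool:
  rows:
    - [[0,0,0],0]
    - [[0,0,0],0]
    - [[0,0,0],0]
    - [[0,0,0],0]
  jaw: 0.5

```text
t: 6.4
tool_pos: [0.4493, -0.4126, 0.0891]
tool_rot: [3.138, 0.127, 0.001]
contact_force: [0.2, 0.5, 0.4]
opening: 0.0428
grip_force: 0.0
```

Request:
drive_tool:
  rows:
    - [[0,0,-0.01],0]
    - [[0,0,-0.02],0]
    - [[0,0,-0.03],0]
    - [[0,0,-0.04],0]
    - [[0,0,-0.02],0]
    - [[0,0,0],0]

```text
t: 7.0
tool_pos: [0.4507, -0.4141, 0.2142]
tool_rot: [3.132, 0.127, 0.009]
contact_force: [0.5, -0.4, -0.3]
opening: 0.0425
grip_force: 0.0
```

```bash
python3 plan.py .4331 .1584 .19 -17.5 40; python3 -c "
from h import *
snap('wrist','w2');snap('top','t2')"
```

```text
t 7.0 pos [ 0.4507 -0.4141  0.2142] yaw 4.65 open 0.0425
turn tool z 0.3867: 3 x 0.1289 | shift [-0.1889 -0.5407  0.0242] : 15 x [-0.0126 -0.036   0.0016]
```

View pics/w2.png

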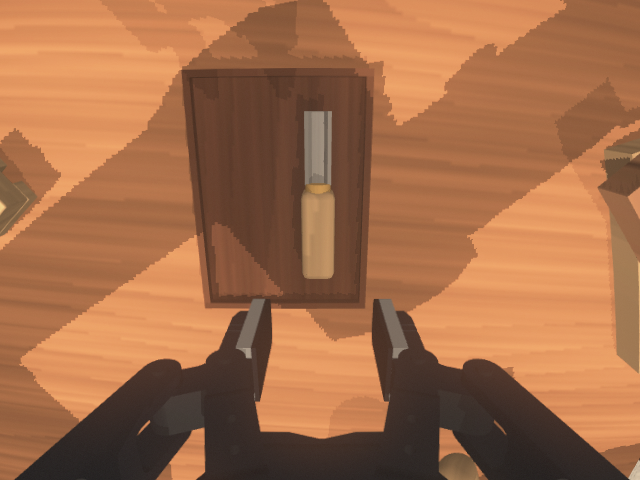

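The gouge lies flat in the tray's right half (318,110–278). Now the other gouge.

Request:
drive_tool:
  rows:
    - [[0,0,0],0.129]
    - [[0,0,0],0.129]
    - [[0,0,0],0.129]
    - [[-0.008,-0.024,0.001],0]
    - [[-0.014,-0.04,0.002],0]
    - [[-0.014,-0.04,0.002],0]
    - [[-0.014,-0.04,0.002],0]
    - [[-0.014,-0.04,0.002],0]
    - [[-0.014,-0.04,0.002],0]
    - [[-0.014,-0.04,0.002],0]
  jaw: 0

```text
t: 8.1
tool_pos: [0.4394, -0.1308, 0.1931]
tool_rot: [-3.104, 0.479, 0.006]
contact_force: [0.6, 0.3, -0.9]
opening: 0.0854
grip_force: 0.0
```

Request:
drive_tool:
  rows:
    - [[-0.014,-0.04,0.002],0]
    - [[-0.014,-0.04,0.002],0]
    - [[-0.014,-0.04,0.002],0]
    - [[-0.014,-0.04,0.002],0]
    - [[-0.014,-0.04,0.002],0]
    - [[-0.014,-0.04,0.002],0]
    - [[-0.014,-0.04,0.002],0]
    - [[0,0,0],0]

```text
t: 8.9
tool_pos: [0.4297, 0.1671, 0.1791]
tool_rot: [3.106, -0.469, -0.007]
contact_force: [-0.1, -0.9, -0.5]
opening: 0.0854
grip_force: 0.0
```

```bash
python3 plan.py .4331 .1584 .080 -17.5 40
```

```text
t 8.9 pos [0.4297 0.1671 0.1791] yaw -17.17 open 0.0854
turn tool z 0.0057: 1 x 0.0057 | shift [0.0059 0.0073 0.0991] : 3 x [0.002  0.0024 0.033 ]
```

Request:
drive_tool:
  rows:
    - [[0.003,0.004,0],0.006]
    - [[0.003,0.003,0.02],0]
    - [[0,0,0.03],0]
    - [[0,0,0.025],0]
    - [[0,0,0.015],0]
    - [[0,0,0.009],0]
    - [[0,0,0],0]
    - [[0,0,0],0]

```text
t: 9.7
tool_pos: [0.4357, 0.1545, 0.0828]
tool_rot: [-3.103, 0.49, -0.001]
contact_force: [0.8, 0.2, 0.3]
opening: 0.0854
grip_force: 0.0
```

Request:
drive_tool:
  rows:
    - [[0,0,0],0]
    - [[0,0,0],0]
    - [[0,0,0],0]
    - [[0,0,0],0]
    - [[0,0,0],0]
    - [[0,0,0],0]
    - [[0,0,0],0]
    - [[0,0,0],0]
  jaw: 1

```text
t: 10.5
tool_pos: [0.4358, 0.1554, 0.083]
tool_rot: [-3.103, 0.488, -0.002]
contact_force: [0.0, 0.5, 4.5]
opening: 0.0231
grip_force: 39.9
```

Request:
drive_tool:
  rows:
    - [[0,0,-0.01],0]
    - [[0,0,-0.02],0]
    - [[0,0,-0.03],0]
    - [[0,0,-0.03],0]
    - [[0,0,-0.02],0]
    - [[0,0,0],0]

```text
t: 11.1
tool_pos: [0.4368, 0.1555, 0.1958]
tool_rot: [-3.102, 0.487, -0.009]
contact_force: [0.7, 0.5, -0.2]
opening: 0.0234
grip_force: 39.3
```

```bash
python3 plan.py .4438 -.3573 .19 4.5 35
```

```text
t 11.1 pos [0.4368 0.1555 0.1958] yaw -17.86 open 0.0234
turn tool z -0.3902: 3 x -0.1301 | shift [-0.0332  0.5117  0.0058] : 15 x [-0.0022  0.0341  0.0004]
```

Request:
drive_tool:
  rows:
    - [[0,0,0],-0.13]
    - [[0,0,0],-0.13]
    - [[0,0,0],-0.13]
    - [[-0.001,0.015,0],0]
    - [[-0.002,0.03,0],0]
    - [[-0.002,0.036,0],0]
    - [[-0.002,0.036,0],0]
    - [[-0.002,0.036,0],0]
    - [[-0.002,0.036,0],0]
    - [[-0.002,0.036,0],0]

```text
t: 12.1
tool_pos: [0.4386, -0.0712, 0.1904]
tool_rot: [-3.138, -0.123, 0.004]
contact_force: [1.0, -0.3, -1.3]
opening: 0.0227
grip_force: 39.4
```

Request:
drive_tool:
  rows:
    - [[-0.002,0.036,0],0]
    - [[-0.002,0.036,0],0]
    - [[-0.002,0.036,0],0]
    - [[-0.002,0.036,0],0]
    - [[-0.002,0.036,0],0]
    - [[-0.002,0.036,0],0]
    - [[-0.002,0.036,0],0]
    - [[-0.001,0.02,0],0]
    - [[0,0,0],0]

```text
t: 13.0
tool_pos: [0.4455, -0.3439, 0.191]
tool_rot: [-3.138, -0.119, 0.002]
contact_force: [0.2, -0.3, -1.4]
opening: 0.0227
grip_force: 39.4
```

```bash
python3 plan.py .4438 -.3573 .0885 4.5 35
```

```text
t 13.0 pos [ 0.4455 -0.3439  0.191 ] yaw 4.33 open 0.0227
turn tool z -0.0030: 1 x -0.0030 | shift [-0.0028  0.0132  0.1025] : 3 x [-0.0009  0.0044  0.0342]
```

Request:
drive_tool:
  rows:
    - [[-0.001,0.007,0],-0.003]
    - [[-0.001,0.006,0.02],0]
    - [[-0.0005,0,0.03],0]
    - [[0,0,0.025],0]
    - [[0,0,0.015],0]
    - [[0,0,0.009],0]
    - [[0,0,0.005],0]
    - [[0,0,0],0]
    - [[0,0,0],0]

```text
t: 13.9
tool_pos: [0.4454, -0.3561, 0.0896]
tool_rot: [3.137, 0.128, 0.002]
contact_force: [-0.3, -0.2, -0.4]
opening: 0.023
grip_force: 39.5
```

Request:
drive_tool:
  rows:
    - [[0,0,0],0]
    - [[0,0,0],0]
    - [[0,0,0],0]
    - [[0,0,0],0]
  jaw: 0.5

```text
t: 14.3
tool_pos: [0.4448, -0.3558, 0.0886]
tool_rot: [3.139, 0.127, 0.0]
contact_force: [-0.4, 0.0, -0.1]
opening: 0.0428
grip_force: 0.0
```

Request:
drive_tool:
  rows:
    - [[0,0,-0.01],0]
    - [[0,0,-0.02],0]
    - [[0,0,-0.03],0]
    - [[0,0,-0.04],0]
    - [[0,0,-0.02],0]
    - [[0,0,0],0]

```text
t: 14.9
tool_pos: [0.4464, -0.3573, 0.2139]
tool_rot: [3.132, 0.127, 0.01]
contact_force: [0.2, 0.6, 0.7]
opening: 0.0426
grip_force: 0.0
```

```bash
python3 plan.py .4604 -.0033 .20 7.4 40; python3 -c "
from h import *
snap('wrist','w3')"
```

```text
t 14.9 pos [ 0.4464 -0.3573  0.2139] yaw 4.66 open 0.0426
turn tool z -0.0479: 1 x -0.0479 | shift [ 0.0595 -0.3492  0.0139] : 9 x [ 0.0066 -0.0388  0.0015]
```

View pics/w3.png

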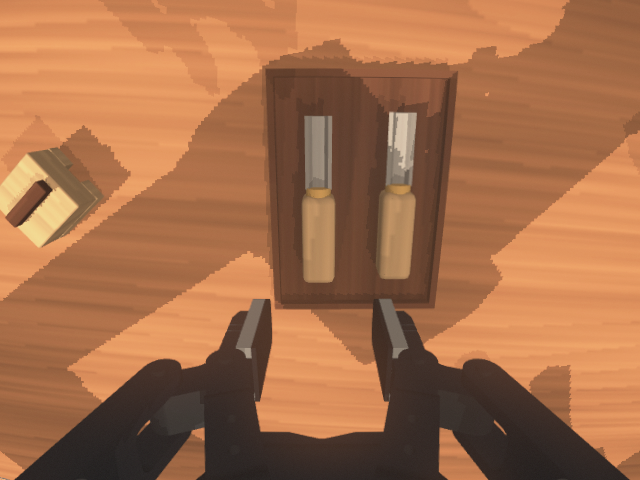

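Both gouges are flat, parallel and inside the tray. Next come the feet, gripped across the box's x.

```bash
python3 plan.py .4604 -.0033 .20 97.4 40
```

```text
t 14.9 pos [ 0.4455 -0.3564  0.2111] yaw 4.65 open 0.0426
turn tool z -1.6187: 13 x -0.1245 | shift [0.3483 0.0603 0.0111] : 9 x [0.0387 0.0067 0.0012]
```

Request:
drive_tool:
  rows:
    - [[0,0,0],-0.135]
    - [[0,0,0],-0.135]
    - [[0,0,0],-0.135]
    - [[0,0,0],-0.135]
    - [[0,0,0],-0.135]
    - [[0,0,0],-0.135]
    - [[0,0,0],-0.135]
    - [[0,0,0],-0.135]
    - [[0,0,0],-0.135]
    - [[0,0,0],-0.135]
  jaw: 0

```text
t: 15.95
tool_pos: [0.444, -0.3549, 0.2061]
tool_rot: [-2.362, -2.065, 0.0]
contact_force: [0.7, 0.7, 0.5]
opening: 0.0851
grip_force: 0.0
```

Request:
drive_tool:
  rows:
    - [[0,0,0],-0.135]
    - [[0,0,0],-0.134]
    - [[0.019,0.003,0],0]
    - [[0.04,0.007,0.001],0]
    - [[0.04,0.007,0.001],0]
    - [[0.04,0.007,0.001],0]
    - [[0.04,0.007,0.001],0]
    - [[0.04,0.007,0.001],0]
    - [[0.04,0.007,0.001],0]
    - [[0.04,0.007,0.001],0]

```text
t: 16.95
tool_pos: [0.4563, -0.0498, 0.2]
tool_rot: [-2.074, -2.356, 0.001]
contact_force: [0.6, 0.9, 0.2]
opening: 0.0857
grip_force: 0.0
```

Request:
drive_tool:
  rows:
    - [[0.03,0.005,0],0]
    - [[0.019,0.002,0],0]
    - [[0,0,0],0]

```text
t: 17.25
tool_pos: [0.4569, -0.0002, 0.1999]
tool_rot: [-2.069, -2.361, 0.001]
contact_force: [-0.5, -0.3, -0.3]
opening: 0.0857
grip_force: 0.0
```

```bash
python3 plan.py .4604 -.0033 .086 97.4 40
```

```text
t 17.2 pos [ 4.569e-01 -2.000e-04  1.999e-01] yaw 97.53 open 0.0857
turn tool z 0.0023: 1 x 0.0023 | shift [-0.0035  0.0031  0.1139] : 3 x [-0.0012  0.001   0.038 ]
```

Request:
drive_tool:
  rows:
    - [[-0.002,0.002,0.015],0]
    - [[-0.002,0.001,0.025],0]
    - [[0,0,0.03],0]
    - [[0,0,0.025],0]
    - [[0,0,0.012],0]
    - [[0,0,0.007],0]
    - [[0,0,0],0]

```text
t: 17.95
tool_pos: [0.4614, -0.0067, 0.0868]
tool_rot: [-2.073, -2.359, 0.001]
contact_force: [-0.1, 0.3, -0.5]
opening: 0.0853
grip_force: 0.0
```

Request:
drive_tool:
  rows:
    - [[0,0,0],0]
    - [[0,0,0],0]
    - [[0,0,0],0]
    - [[0,0,0],0]
    - [[0,0,0],0]
    - [[0,0,0],0]
  jaw: 1

```text
t: 18.55
tool_pos: [0.4629, -0.0067, 0.0889]
tool_rot: [2.072, 2.359, 0.002]
contact_force: [-0.5, -0.3, 6.8]
opening: 0.0446
grip_force: 41.2
```

Request:
drive_tool:
  rows:
    - [[0,0,-0.01],0]
    - [[0,0,-0.02],0]
    - [[0,0,-0.03],0]
    - [[0,0,-0.03],0]
    - [[0,0,-0.02],0]
    - [[0,0,0],0]

```text
t: 19.15
tool_pos: [0.4637, -0.0068, 0.2014]
tool_rot: [2.069, 2.356, 0.006]
contact_force: [-0.0, 0.3, 0.4]
opening: 0.0451
grip_force: 41.0
```

```bash
python3 plan.py .6918 -.0552 .20 97.4 30; python3 -c "
from h import *
snap('side','s4')"
```

```text
t 19.1 pos [ 0.4637 -0.0068  0.2014] yaw 97.42 open 0.0451
turn tool z 0.0004: 1 x 0.0004 | shift [-0.0774  0.22    0.0014] : 8 x [-0.0097  0.0275  0.0002]
```

View pics/s4.png

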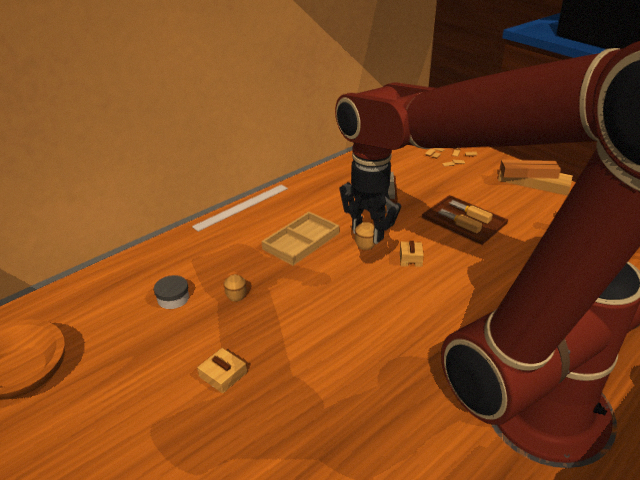

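The foot is held upright at (366,236), and the gouges are in the tray. On to the right bay.

Request:
drive_tool:
  rows:
    - [[-0.005,0.014,0],0]
    - [[-0.01,0.029,0],0]
    - [[-0.01,0.029,0],0]
    - [[-0.01,0.029,0],0]
    - [[-0.01,0.029,0],0]
    - [[-0.01,0.029,0],0]
    - [[-0.01,0.029,0],0]
    - [[-0.009,0.023,0],0]
    - [[-0.003,0.009,0],0]
    - [[0,0,0],0]

```text
t: 20.2
tool_pos: [0.6897, -0.0545, 0.1952]
tool_rot: [-2.072, -2.358, 0.003]
contact_force: [-0.5, 0.0, 0.5]
opening: 0.0446
grip_force: 41.0
```

```bash
python3 plan.py .6918 -.0552 .095 97.4 30
```

```text
t 20.2 pos [ 0.6897 -0.0545  0.1952] yaw 97.40 open 0.0446
turn tool z 0.0001: 1 x 0.0001 | shift [-0.0009  0.002   0.1002] : 4 x [-0.0002  0.0005  0.025 ]
```

Request:
drive_tool:
  rows:
    - [[-0.001,0.001,0.015],0]
    - [[0,0.001,0.025],0]
    - [[0,0,0.025],0]
    - [[0,0,0.018],0]
    - [[0,0,0.01],0]
    - [[0,0,0.006],0]
    - [[0,0,0],0]
    - [[0,0,0],0]

```text
t: 21.0
tool_pos: [0.6927, -0.0553, 0.0996]
tool_rot: [2.072, 2.359, 0.002]
contact_force: [-0.2, -0.3, -0.2]
opening: 0.0447
grip_force: 41.0
```

Request:
drive_tool:
  rows:
    - [[0,0,0.002],0]
    - [[0,0,0.002],0]
    - [[0,0,0.001],0]
    - [[0,0,0],0]
    - [[0,0,0],0]

```text
t: 21.5
tool_pos: [0.6923, -0.0552, 0.094]
tool_rot: [2.073, 2.36, 0.0]
contact_force: [-0.9, -0.0, 2.7]
opening: 0.045
grip_force: 41.2
```

Contact. Release gently and retreat.

Request:
drive_tool:
  rows:
    - [[0,0,0],0]
    - [[0,0,0],0]
    - [[0,0,0],0]
    - [[0,0,0],0]
  jaw: 0.25

```text
t: 21.9
tool_pos: [0.6919, -0.0552, 0.0931]
tool_rot: [-2.073, -2.36, 0.0]
contact_force: [0.0, 0.5, 0.5]
opening: 0.0637
grip_force: 0.0
```

Request:
drive_tool:
  rows:
    - [[0,0,-0.01],0]
    - [[0,0,-0.02],0]
    - [[0,0,-0.03],0]
    - [[0,0,-0.03],0]
    - [[0,0,-0.025],0]
    - [[0,0,0],0]

```text
t: 22.5
tool_pos: [0.6945, -0.0556, 0.2151]
tool_rot: [2.067, 2.354, 0.008]
contact_force: [-0.3, -1.5, 0.3]
opening: 0.0641
grip_force: 0.0
```

```bash
python3 plan.py .6267 .2232 .20 97.4 40
```

```text
t 22.5 pos [ 0.6945 -0.0556  0.2151] yaw 97.42 open 0.0641
turn tool z 0.0003: 1 x 0.0003 | shift [ 0.2853 -0.0314  0.0151] : 8 x [ 0.0357 -0.0039  0.0019]
```

Request:
drive_tool:
  rows:
    - [[0.018,-0.002,0],0]
    - [[0.036,-0.004,0.001],0]
    - [[0.036,-0.004,0.002],0]
    - [[0.036,-0.004,0.002],0]
    - [[0.036,-0.004,0.002],0]
    - [[0.036,-0.004,0.002],0]
    - [[0.036,-0.004,0.002],0]
    - [[0.036,-0.004,0.002],0]
    - [[0.015,-0.003,0],0]
    - [[0,0,0],0]
  jaw: 0

```text
t: 23.5
tool_pos: [0.6206, 0.2253, 0.1936]
tool_rot: [-2.068, -2.363, 0.004]
contact_force: [0.8, -0.5, 0.5]
opening: 0.0857
grip_force: 0.0
```

```bash
python3 plan.py .6267 .2232 .086 97.4 40
```

```text
t 23.5 pos [0.6206 0.2253 0.1936] yaw 97.61 open 0.0857
turn tool z 0.0037: 1 x 0.0037 | shift [-0.0028  0.0058  0.1076] : 3 x [-0.0009  0.0019  0.0359]
```

Request:
drive_tool:
  rows:
    - [[-0.002,0.003,0.015],0.004]
    - [[-0.001,0.003,0.025],0]
    - [[0,0,0.028],0]
    - [[0,0,0.02],0]
    - [[0,0,0.012],0]
    - [[0,0,0.006],0]
    - [[0,0,0],0]
    - [[0,0,0],0]

```text
t: 24.3
tool_pos: [0.6297, 0.2207, 0.0904]
tool_rot: [2.078, 2.355, 0.002]
contact_force: [1.1, 1.1, -0.8]
opening: 0.0851
grip_force: 0.0
```

Request:
drive_tool:
  rows:
    - [[0,0,0],0]
    - [[0,0,0],0]
    - [[0,0,0],0]
    - [[0,0,0],0]
    - [[0,0,0],0]
    - [[0,0,0],0]
  jaw: 1

```text
t: 24.9
tool_pos: [0.6295, 0.2212, 0.0907]
tool_rot: [2.077, 2.356, 0.002]
contact_force: [-0.9, 0.2, 5.5]
opening: 0.0446
grip_force: 41.3
```

Request:
drive_tool:
  rows:
    - [[0,0,-0.01],0]
    - [[0,0,-0.02],0]
    - [[0,0,-0.03],0]
    - [[0,0,-0.03],0]
    - [[0,0,-0.02],0]
    - [[0,0,0],0]

```text
t: 25.5
tool_pos: [0.6305, 0.2214, 0.2037]
tool_rot: [2.075, 2.353, 0.009]
contact_force: [0.6, 0.9, -0.4]
opening: 0.0447
grip_force: 41.0
```

```bash
python3 plan.py .6812 .0262 .20 97.4 30
```

```text
t 25.5 pos [0.6305 0.2214 0.2037] yaw 97.19 open 0.0447
turn tool z -0.0037: 1 x -0.0037 | shift [-0.2001  0.0251  0.0037] : 7 x [-0.0286  0.0036  0.0005]
```

Request:
drive_tool:
  rows:
    - [[-0.015,0.002,0],-0.003]
    - [[-0.028,0.0035,0],0]
    - [[-0.028,0.0035,0],0]
    - [[-0.028,0.0035,0],0]
    - [[-0.028,0.0035,0],0]
    - [[-0.028,0.0035,0],0]
    - [[-0.028,0.0035,0],0]
    - [[-0.016,0.002,0],0]
    - [[0,0,0],0]

```text
t: 26.4
tool_pos: [0.6786, 0.0243, 0.1972]
tool_rot: [-2.076, -2.354, 0.003]
contact_force: [-1.4, -0.6, -0.8]
opening: 0.0448
grip_force: 41.0
```

```bash
python3 plan.py .6812 .0262 .096 97.4 30
```

```text
t 26.4 pos [0.6786 0.0243 0.1972] yaw 97.18 open 0.0448
turn tool z -0.0038: 1 x -0.0038 | shift [0.0016 0.0028 0.1012] : 4 x [0.0004 0.0007 0.0253]
```

Request:
drive_tool:
  rows:
    - [[0.001,0.001,0.015],0]
    - [[0,0.001,0.025],0]
    - [[0,0,0.025],0]
    - [[0,0,0.018],0]
    - [[0,0,0.01],0]
    - [[0,0,0.005],0]
    - [[0,0,0],0]
    - [[0,0,0.001],0]
    - [[0,0,0],0]

```text
t: 27.3
tool_pos: [0.6818, 0.028, 0.1018]
tool_rot: [2.073, 2.358, 0.002]
contact_force: [-0.0, -0.1, -1.2]
opening: 0.0449
grip_force: 41.0
```

Request:
drive_tool:
  rows:
    - [[0,0,0.002],0]
    - [[0,0,0.002],0]
    - [[0,0,0.0015],0]
    - [[0,0,0],0]
    - [[0,0,0],0]

```text
t: 27.8
tool_pos: [0.6812, 0.0279, 0.0957]
tool_rot: [2.074, 2.359, 0.0]
contact_force: [-2.5, 0.2, 4.2]
opening: 0.0443
grip_force: 41.5
```

Request:
drive_tool:
  rows:
    - [[0,0,0],0]
    - [[0,0,0],0]
    - [[0,0,0],0]
    - [[0,0,0],0]
  jaw: 0.25

```text
t: 28.2
tool_pos: [0.6808, 0.028, 0.0945]
tool_rot: [-2.074, -2.359, 0.0]
contact_force: [-0.6, -0.5, 0.7]
opening: 0.0641
grip_force: 0.0
```

Request:
drive_tool:
  rows:
    - [[0,0,-0.01],0]
    - [[0,0,-0.02],0]
    - [[0,0,-0.03],0]
    - [[0,0,-0.03],0]
    - [[0,0,-0.025],0]
    - [[0,0,0],0]

```text
t: 28.8
tool_pos: [0.6835, 0.0279, 0.2165]
tool_rot: [2.069, 2.353, 0.01]
contact_force: [1.1, 0.3, 0.2]
opening: 0.0641
grip_force: 0.0
```

```bash
python3 plan.py .513 -.2097 .20 134.3 40
```

```text
t 28.8 pos [0.6835 0.0279 0.2165] yaw 97.36 open 0.0641
turn tool z -0.6447: 5 x -0.1289 | shift [-0.051  -0.2879  0.0165] : 8 x [-0.0064 -0.036   0.0021]
```

Request:
drive_tool:
  rows:
    - [[0,0,0],-0.129]
    - [[0,0,0],-0.129]
    - [[0,0,0],-0.129]
    - [[0,0,0],-0.129]
    - [[0,0,0],-0.129]
    - [[-0.003,-0.018,0],0]
    - [[-0.0064,-0.036,0.002],0]
    - [[-0.0064,-0.036,0.002],0]
    - [[-0.0064,-0.036,0.002],0]
    - [[-0.0064,-0.036,0.002],0]
  jaw: 0

```text
t: 29.8
tool_pos: [0.583, -0.1072, 0.2011]
tool_rot: [-1.223, -2.892, 0.001]
contact_force: [-0.2, -0.6, -0.9]
opening: 0.0857
grip_force: 0.0
```

Request:
drive_tool:
  rows:
    - [[-0.0064,-0.036,0.002],0]
    - [[-0.0064,-0.036,0.002],0]
    - [[-0.0064,-0.036,0.002],0]
    - [[-0.003,-0.018,0],0]
    - [[0,0,0],0]
    - [[0,0,0],0]
    - [[0,0,0],0]

```text
t: 30.5
tool_pos: [0.5104, -0.209, 0.1958]
tool_rot: [-1.22, -2.895, -0.0]
contact_force: [-0.0, -0.7, -0.3]
opening: 0.0852
grip_force: 0.0
```

```bash
python3 - <<'E'
from h import *
d=snap('wrist','w5'); print(ctrl.get_obs()['tool_pos'],ctrl.get_obs()['tool_rot'])
p=proj(d,[.457,-.1535,.034])[0]; print(p); x,y=(p-[100,75]).astype(int).clip(0); print(x,y)
cv2.imwrite('pics/w5c.png',cv2.resize(d['image'][y:y+150,x:x+200],None,fx=4,fy=4,interpolation=cv2.INTER_CUBIC))
E
```

```text
[ 0.51062772 -0.20888793  0.19585042] [-1.21905428e+00 -2.89536987e+00 -2.72674991e-04]
[322.40618711 120.46163401]
222 45
```

View pics/w5c.png

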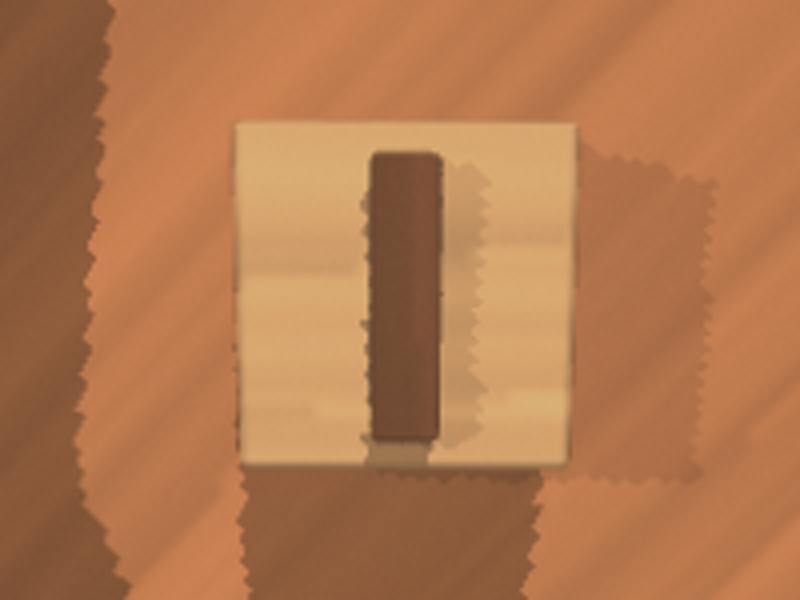

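The block is square to the tool; its top-face corners in the crop are about (235,122), (578,122), (568,466) and (241,466).

```bash
cat > wfit.py <<'E'
from h import *
np.set_printoptions(precision=4,suppress=True)
def fit(name,off,s,pts,model,z):
    d=load(name); px=(np.array(pts,float)+.5)/s-.5+off
    W=back(d,px,z)[:,:2]; M=np.array(model,float); A=M-M.mean(0); B=W-W.mean(0)
    th=np.arctan2((A[:,0]*B[:,1]-A[:,1]*B[:,0]).sum(),(A*B).sum()); c,s_=np.cos(th),np.sin(th); R=np.array([[c,-s_],[s_,c]])
    o=W.mean(0)-R@M.mean(0); print(o,np.degrees(th),np.abs(W-M@R.T-o).max(0)*1e3); return o,th
sq=lambda a,b:[(a,b),(a,-b),(-a,-b),(-a,b)]
E
python3 - <<'E'
from wfit import *
fit('w5',(222,45),4,[(235,122),(578,122),(568,466),(241,466)],sq(.025,.025),.034)
fit('w5',(222,45),4,[(370,152),(441,152),(438,441),(371,441)],sq(.02,.005),.042)
E
python3 plan.py .4565 -.1535 .20 134.3
```

```text
[ 0.4567 -0.1527] 134.17341423414132 [0.7281 0.5417]
[ 0.4567 -0.1528] 134.17001891878442 [0.1556 0.1337]
t 30.6 pos [ 0.5106 -0.2089  0.1959] yaw 134.33 open 0.0855
turn tool z 0.0006: 1 x 0.0006 | shift [ 0.0774 -0.0001 -0.0041] : 3 x [ 0.0258 -0.     -0.0014]
```

```bash
python3 plan.py .4567 -.1527 .079 134.2
```

```text
t 30.6 pos [ 0.5106 -0.2089  0.1959] yaw 134.33 open 0.0855
turn tool z 0.0023: 1 x 0.0023 | shift [0.0779 0.0005 0.1169] : 5 x [0.0156 0.0001 0.0234]
```

Request:
drive_tool:
  rows:
    - [[0.02,0,0.005],0.002]
    - [[0.03,0,0.01],0]
    - [[0.02,0,0.015],0]
    - [[0.008,-0.0005,0.02],0]
    - [[0,0,0.02],0]
    - [[0,0,0.015],0]
    - [[0,0,0],0]
    - [[0,0,0],0]

```text
t: 31.35
tool_pos: [0.4559, -0.1535, 0.1111]
tool_rot: [-1.221, -2.894, -0.0]
contact_force: [-0.1, 0.3, 0.9]
opening: 0.0858
grip_force: 0.0
```

```bash
python3 plan.py .4567 -.1527 .079 134.2
```

```text
t 31.4 pos [ 0.4559 -0.1535  0.1111] yaw 134.25 open 0.0858
turn tool z 0.0008: 1 x 0.0008 | shift [0.     0.0011 0.0321] : 1 x [0.     0.0011 0.0321]
```

Request:
drive_tool:
  rows:
    - [[0,0.001,0.012],0.001]
    - [[0,0,0.01],0]
    - [[0,0,0.007],0]
    - [[0,0,0.003],0]
    - [[0,0,0],0]
    - [[0,0,0],0]
    - [[0,0,0],0]

```text
t: 32.05
tool_pos: [0.4566, -0.1535, 0.0793]
tool_rot: [1.224, 2.893, -0.0]
contact_force: [0.5, 0.3, 0.2]
opening: 0.0855
grip_force: 0.0
```

Request:
drive_tool:
  rows:
    - [[0,0,0],0]
    - [[0,0,0],0]
    - [[0,0,0],0]
    - [[0,0,0],0]
    - [[0,0,0],0]
    - [[0,0,0],0]
    - [[0,0,0],0]
  jaw: 1

```text
t: 32.75
tool_pos: [0.4567, -0.1535, 0.0793]
tool_rot: [1.224, 2.893, -0.0]
contact_force: [-0.1, -0.7, 2.6]
opening: 0.0493
grip_force: 43.1
```

```bash
python3 plan.py .4567 -.1527 .079 134.2
```

```text
t 32.8 pos [ 0.4567 -0.1535  0.0793] yaw 134.14 open 0.0493
turn tool z -0.0010: 1 x -0.0010 | shift [0.0005 0.0006 0.0003] : 1 x [0.0005 0.0006 0.0003]
```

Request:
drive_tool:
  rows:
    - [[0,0,-0.01],0]
    - [[0,0,-0.02],0]
    - [[0,0,-0.03],0]
    - [[0,0,-0.03],0]
    - [[0,0,-0.02],0]
    - [[0,0,0],0]

```text
t: 33.35
tool_pos: [0.4578, -0.154, 0.1925]
tool_rot: [1.221, 2.887, -0.001]
contact_force: [0.5, -0.4, -0.4]
opening: 0.0492
grip_force: 42.7
```

```bash
python3 plan.py .541 .382 .20 188.75 38
```

```text
t 33.4 pos [ 0.4578 -0.154   0.1925] yaw 134.14 open 0.0492
turn tool z -0.9531: 8 x -0.1191 | shift [-0.1638  0.5171 -0.0075] : 15 x [-0.0109  0.0345 -0.0005]
```

Request:
drive_tool:
  rows:
    - [[0,0,0],-0.119]
    - [[0,0,0],-0.119]
    - [[0,0,0],-0.119]
    - [[0,0,0],-0.119]
    - [[0,0,0],-0.119]
    - [[0,0,0],-0.119]
    - [[0,0,0],-0.119]
    - [[0,0,0],-0.12]
    - [[-0.005,0.017,-0.001],0]
    - [[-0.011,0.035,-0.001],0]

```text
t: 34.35
tool_pos: [0.4633, -0.0999, 0.1891]
tool_rot: [0.234, -3.13, -0.001]
contact_force: [0.7, -0.4, -1.1]
opening: 0.0492
grip_force: 42.7
```

Request:
drive_tool:
  rows:
    - [[-0.011,0.035,-0.001],0]
    - [[-0.011,0.035,-0.001],0]
    - [[-0.011,0.035,-0.001],0]
    - [[-0.011,0.035,-0.001],0]
    - [[-0.011,0.035,-0.001],0]
    - [[-0.011,0.035,-0.001],0]
    - [[-0.011,0.035,-0.001],0]
    - [[-0.011,0.035,-0.001],0]
    - [[-0.011,0.035,-0.001],0]
    - [[-0.011,0.035,-0.001],0]

```text
t: 35.35
tool_pos: [0.5187, 0.2644, 0.1987]
tool_rot: [0.24, -3.129, 0.001]
contact_force: [0.1, -0.5, -0.2]
opening: 0.049
grip_force: 42.7
```

Request:
drive_tool:
  rows:
    - [[-0.011,0.035,-0.001],0]
    - [[-0.011,0.035,-0.001],0]
    - [[-0.011,0.035,-0.001],0]
    - [[-0.007,0.018,0],0]
    - [[0,0,0],0]
    - [[0,0,0],0]
    - [[0,0,0],0]

```text
t: 36.05
tool_pos: [0.5401, 0.3896, 0.2026]
tool_rot: [0.238, -3.131, 0.002]
contact_force: [-0.7, 0.4, -0.7]
opening: 0.0494
grip_force: 42.7
```

```bash
python3 - <<'E'
from h import *
d=snap('wrist','w6'); print(ctrl.get_obs()['tool_pos'],ctrl.get_obs()['tool_rot'])
p=proj(d,[.4622,.3698,.028])[0]; print(p); x,y=(p-[100,75]).astype(int).clip(0); print(x,y)
cv2.imwrite('pics/w6c.png',cv2.resize(d['image'][y:y+150,x:x+200],None,fx=4,fy=4,interpolation=cv2.INTER_CUBIC))
E
```

```text
[0.54025218 0.3896053  0.20300891] [ 2.37708993e-01 -3.13111227e+00  1.41502372e-03]
[309.6825616  115.87597478]
209 40
```

View pics/w6c.png

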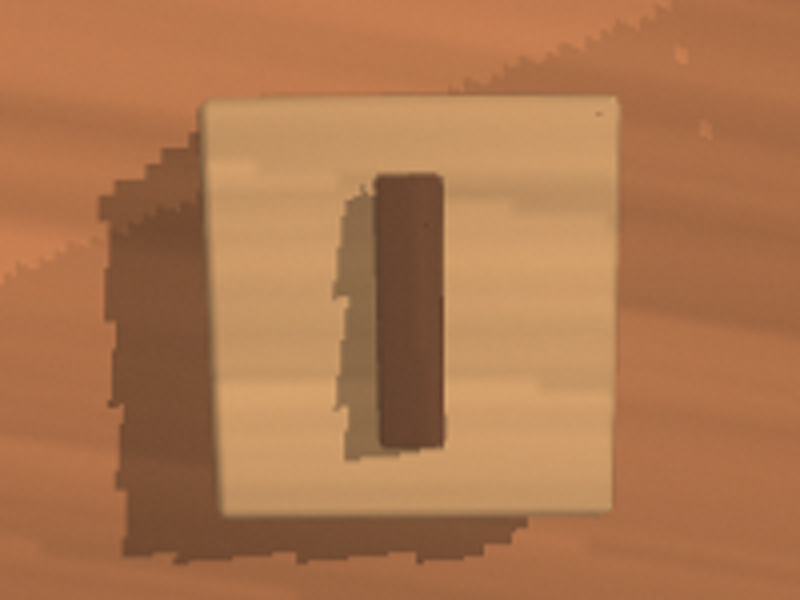

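The base's top-face corners in the crop are (203,101), (619,96), (611,512) and (220,516). Its ridge runs (376,175), (443,174), (444,447), (379,447).

```bash
python3 - <<'E'
from wfit import *
fit('w6',(209,40),4,[(203,101),(619,96),(611,512),(220,516)],sq(.032,.032),.028)
fit('w6',(209,40),4,[(376,175),(443,174),(444,447),(379,447)],sq(.02,.005),.036)
E
```

```text
[0.4631 0.3713] -170.88815089013164 [0.7214 0.9487]
[0.4632 0.3711] -171.2507262409627 [0.2155 0.1221]
```

```bash
python3 plan.py .4636 .3713 .14 188.85 25
```

```text
t 36.1 pos [0.5403 0.3896 0.203 ] yaw -171.32 open 0.0492
turn tool z -0.0029: 1 x -0.0029 | shift [ 0.0786 -0.0063  0.063 ] : 5 x [ 0.0157 -0.0013  0.0126]
```

Request:
drive_tool:
  rows:
    - [[0.01,-0.001,0],-0.003]
    - [[0.02,-0.002,0.005],0]
    - [[0.02,-0.0015,0.01],0]
    - [[0.018,-0.0015,0.015],0]
    - [[0.0105,0,0.015],0]
    - [[0,0,0.01],0]
    - [[0,0,0.007],0]
    - [[0,0,0],0]
    - [[0,0,0],0]

```text
t: 37.0
tool_pos: [0.4648, 0.3729, 0.1425]
tool_rot: [-0.243, 3.131, 0.001]
contact_force: [0.7, -0.7, 0.4]
opening: 0.0494
grip_force: 42.7
```

```bash
python3 plan.py .4636 .3713 .120 188.85 25
```

```text
t 37.0 pos [0.4648 0.3729 0.1425] yaw -171.11 open 0.0494
turn tool z 0.0007: 1 x 0.0007 | shift [ 0.0014 -0.0014  0.0225] : 1 x [ 0.0014 -0.0014  0.0225]
```

Request:
drive_tool:
  rows:
    - [[0.001,-0.001,0.005],0]
    - [[0,0,0.008],0]
    - [[0,0,0.006],0]
    - [[0,0,0.003],0]
    - [[0,0,0],0]
    - [[0,0,0],0]
    - [[0,0,0],0]

```text
t: 37.7
tool_pos: [0.4633, 0.3718, 0.1202]
tool_rot: [-0.244, 3.132, 0.0]
contact_force: [-0.0, 0.0, 0.4]
opening: 0.0492
grip_force: 42.7
```

```bash
python3 plan.py .4636 .3713 .1073 188.85 25;python3 - <<'E'
from h import *
d=snap('side','s7'); p=proj(d,[.463,.371,.04])[0]; x,y=(p-[80,60]).astype(int).clip(0); print(x,y)
cv2.imwrite('pics/s7c.png',cv2.resize(d['image'][y:y+120,x:x+160],None,fx=5,fy=5,interpolation=cv2.INTER_CUBIC))
E
```

```text
t 37.7 pos [0.4633 0.3718 0.1202] yaw -171.08 open 0.0492
turn tool z 0.0012: 1 x 0.0012 | shift [-0.0002 -0.0005  0.0129] : 1 x [-0.0002 -0.0005  0.0129]
140 299
```

View pics/s7c.png

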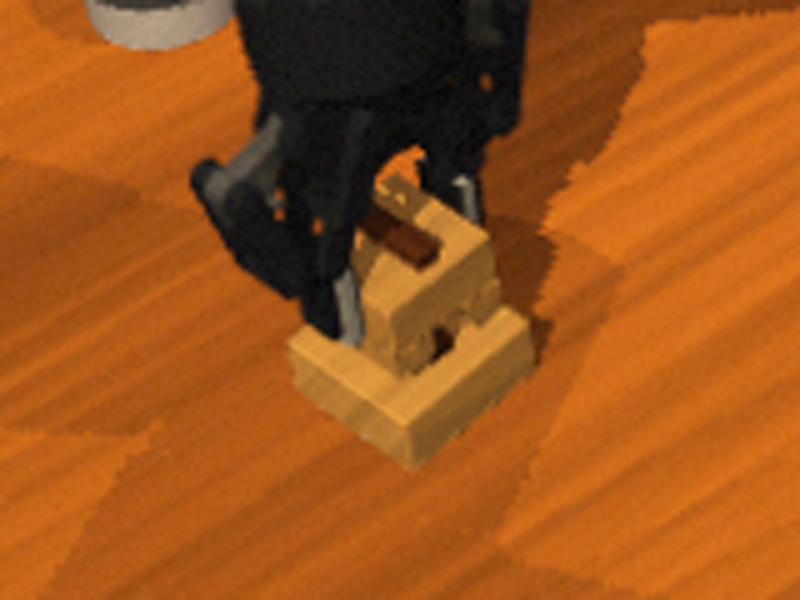

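The ridge shows in the slot's mouth at (440,342). Lowering in small steps.

Request:
drive_tool:
  rows:
    - [[0,-0.0005,0.003],0.001]
    - [[0,0,0.003],0]
    - [[0,0,0.002],0]
    - [[0,0,0.001],0]
    - [[0,0,0],0]
    - [[0,0,0],0]

```text
t: 38.35
tool_pos: [0.4632, 0.3712, 0.1109]
tool_rot: [-0.243, 3.132, 0.0]
contact_force: [-0.7, 0.4, -0.5]
opening: 0.0493
grip_force: 42.7
```

Request:
drive_tool:
  rows:
    - [[0,0,0.001],0]
    - [[0,0,0.001],0]
    - [[0,0,0.001],0]
    - [[0,0,0.0005],0]
    - [[0,0,0],0]
    - [[0,0,0],0]

```text
t: 38.95
tool_pos: [0.4632, 0.3711, 0.1074]
tool_rot: [-0.243, 3.132, 0.0]
contact_force: [0.2, 0.2, -1.1]
opening: 0.0496
grip_force: 42.8
```

Request:
drive_tool:
  rows:
    - [[0,0,0.0006],0]
    - [[0,0,0],0]
    - [[0,0,0],0]

```text
t: 39.25
tool_pos: [0.4632, 0.3712, 0.1073]
tool_rot: [0.243, -3.132, 0.0]
contact_force: [-3.4, -3.1, 5.8]
opening: 0.0493
grip_force: 43.2
```

Seated at the expected height, with contact. Release and retreat back to the viewing pose.

Request:
drive_tool:
  rows:
    - [[0,0,0],0]
    - [[0,0,0],0]
    - [[0,0,0],0]
    - [[0,0,0],0]
    - [[0,0,0],0]
  jaw: 0.1

```text
t: 39.75
tool_pos: [0.4632, 0.3711, 0.1067]
tool_rot: [0.243, -3.132, 0.0]
contact_force: [-0.5, -0.0, -0.4]
opening: 0.0769
grip_force: 0.0
```

Request:
drive_tool:
  rows:
    - [[0,0,-0.01],0]
    - [[0,0,-0.02],0]
    - [[0,0,-0.03],0]
    - [[0,0,-0.03],0]
    - [[-0.02,0,-0.01],0]
    - [[-0.03,0,0],0]
    - [[-0.03,0,0],0]
    - [[0,0,0],0]
    - [[0,0,0],0]

```text
t: 40.65
tool_pos: [0.5425, 0.3834, 0.2071]
tool_rot: [0.242, -3.132, -0.0]
contact_force: [-0.0, 0.0, 0.4]
opening: 0.0767
grip_force: 0.0
```

```bash
python3 - <<'E'
from h import *
w=snap('wrist','w8'); s=snap('side','s8'); snap('top','t8')
def c(d,X,h,f):
    p=proj(d,X)[0]; x,y=(p-h).astype(int).clip(0); print(x,y,f); return cv2.resize(d['image'][y:y+2*h[1],x:x+2*h[0]],None,fx=f,fy=f,interpolation=cv2.INTER_CUBIC)
a=c(w,[.463,.371,.04],[80,75],2.5); b=c(s,[.463,.371,.04],[40,37.5],5); 
t=load('t8')['image'][130:360,130:560]; t=cv2.resize(t,(400,214))
o=np.zeros((375+214,800,3),np.uint8); o[:375,:400]=a; o[:375,400:]=b[:375,:400]; o[375:,:400]=t
s2=s['image'][150:310,150:520]; s2=cv2.resize(s2,(400,173)); o[375:375+173,400:]=s2
cv2.imwrite('pics/m8.png',o)
E
```

```text
241 39 2.5
180 322 5Traceback (most recent call last):
  File "<stdin>", line 5, in <module>
  File "<stdin>", line 4, in c
TypeError: slice indices must be integers or None or have an __index__ method
```

```bash
python3 - <<'E'
from h import *
w=load('w8'); s=load('s8')
a=cv2.resize(w['image'][39:189,241:401],(400,375),interpolation=cv2.INTER_CUBIC); b=cv2.resize(s['image'][322:397,180:260],(400,375),interpolation=cv2.INTER_CUBIC)
t=cv2.resize(load('t8')['image'][130:360,130:560],(400,214)); s2=cv2.resize(s['image'][150:310,150:520],(400,173))
o=np.zeros((589,800,3),np.uint8); o[:375,:400]=a; o[:375,400:]=b; o[375:,:400]=t; o[375:548,400:]=s2
cv2.imwrite('pics/m8.png',o)
E
```

```text
(no output)
```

View pics/m8.png

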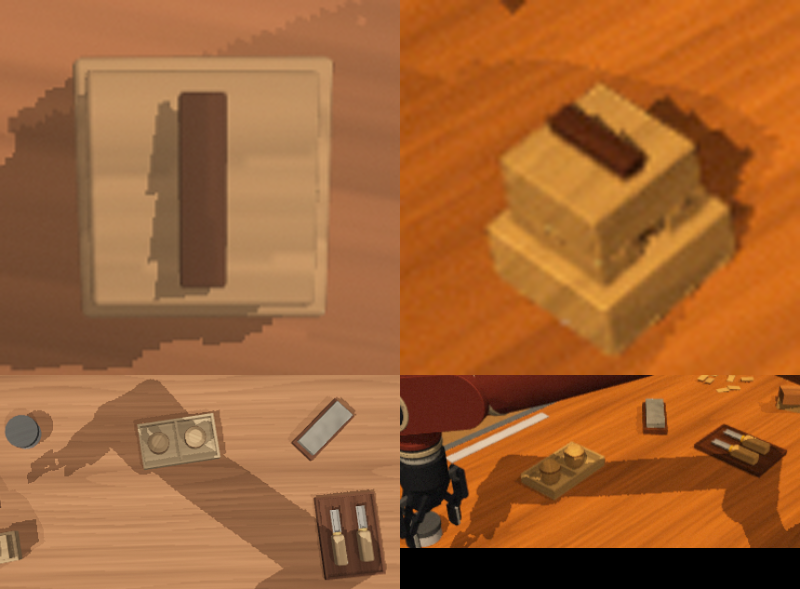

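The block is seated on the base, one foot stands in each bay, both gouges are in the tray, and the tin and stone haven't moved. I'll check the block's offset numerically.

```bash
python3 - <<'E'
from wfit import *
a,th=fit('w8',(241,39),2.5,[(88,71),(320,71),(317,304),(93,304)],sq(.025,.025),.062)
r,_=fit('w8',(241,39),2.5,[(180,92),(226,92),(226,287),(180,287)],sq(.02,.005),.070)
b,tb=fit('w8',(241,39),2.5,[(74,60),(332,59),(326,312),(83,314)],sq(.032,.032),.028)
R=np.array([[np.cos(tb),np.sin(tb)],[-np.sin(tb),np.cos(tb)]])
print((R@(a-b))*1e3,(R@(r-b))*1e3)
E
```

```text
[0.4628 0.3712] -171.0071074474333 [0.5387 0.4537]
[0.463  0.3709] -171.14189081435396 [0.2394 0.3229]
[0.463  0.3712] -170.79810411822174 [1.1616 0.6348]
[ 0.2194 -0.0629] [0.0369 0.293 ]
```

The block is centred to within 0.3 mm and sits flush. Handing in.

```bash
python3 -c "
from station import ctrl
print(ctrl.finish_job())"
```

```text
the job is handed in; nothing more can be done
None
```

I handed the job in at about 41 s: both gouges lie side by side in the tray, a foot stands upright in each bay, the block sits over the ridge within 0.3 mm of centre, and the tin and stone were left alone.

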